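# Put the ring game away in the hall

## Robot

A 6-joint arm with a two-finger parallel gripper is mounted at the origin on the work surface. World frame = base frame: x ahead of the robot, y to its left, z up, the work surface at z = 0. Lengths are in m, angles in degrees, forces in N, time in s.
With the tool pointing down it reaches from about 0.4 to 0.825 m from the base axis. Payload 7 kg.
Tool frame: the origin (TCP) lies between the finger pads; the fingertips stand 14 mm ahead of it and the grasp point (between the pads) lies 5 mm behind it; z points along the fingers, y is the line along which they close (so a half turn about z gives the same grasp; the last joint's range is limited). The gripper opens to 88 mm and grips with 3 to 60 N. Pads are 19 mm wide; open, the fingers measure 130 mm over their backs; the gripper's body (78 mm by 193 mm) begins 47 mm behind the grasp point.
Start: joints at [92.137, 20.546, 0.682, 0, -70.136, -16.507], TCP at [0.168, 0.654, 0.241] pointing down, gripper open.
Joint ranges: [-176.03, 176.03], [-82.01, 121.73], [-58.28, 71.71], [-173.87, 95.51], [-174.79, -0.11], [-173.66, 173.66]. Speed limits (degrees/s): [136.94, 136.94, 172.46, 180, 180, 180].

## Interface

Orientations are given as [roll, pitch, yaw] about the fixed x, y, z axes, in that order (R = Rz(yaw) Ry(pitch) Rx(roll)).
In Python, from plant import status, cams, job gives the robot as it stands. The module is installed in compiled form; this text tells all that it offers.
- The arm moves only by the tool step_arm, never from a script. Its arguments are lists of equal length, an entry for each row: "xyz": the shift along the tool's x, y, z each as a share of 20 cm, from -1 to 1, a list of three; "yaw": the turn about the tool's z as a share of 360 degrees, from -1 to 1; "claw": the closure, from -1 (fully open) to 1 (shut). A call has 1 to 20 rows; each row is the pose to reach, as a shift and turn from the pose commanded when the call began, along the tool's axes at that moment, turning the shorter way round; what a row does not reach only later rows make up. A row lasts 1/12 s, in which the tool goes at most 41.7 mm and 7.16 degrees, less where a joint would pass 70% of its speed; a pose out of reach is approached as far as the arm can. A call with a number of a shift or a turn outside -1 to 1 is refused whole. A call with a gripper value outside its range is refused whole. The fingers move at their own pace and stop on an object; "grip_force" is the grip in N (left out, the last holds). Time passes only in rows, so rows that repeat a pose let the fingers close. It gives the time, the measured TCP pose, the force, the opening and the grip force at its end, in the units of the state.
- status.get_state(): the state, without advancing time (a new reading comes with each control period).
- cams.capture(name): name is "side" or "top"; returns (picture, depth): 384x512x3 uint8, blue, green, red; 384x512 float32, m along the optical axis (not along the pixel's ray), 0 where there is no reading.
- cams.calibration(name): a dict with "mtx" (3x3 intrinsics, pixels), "D" ([k1, k2, p1, p2, k3] as OpenCV has them; the pictures are not rectified), "camera_from_world" (4x4, takes a point from world to camera coordinates). Camera axes: x right, y down, z forward; pixel columns grow to the right and rows downward; lengths in m; the calibration is good to about 2 mm. A picture is of the moment at which its call begins. calibration takes no time and is no camera call.
- job.close_job(): hands the job in; it is judged then, once.
The state is a dict: "time_s": time; "joints": joint angles; "qd": joint speeds; "joint_torque": joint torques, N m; "tcp_pos": TCP position; "eef_rot": TCP orientation; "contact_force": force on the tool from outside, world axes, zero at the start; "moment": the same for the moment, N m; "gripper_width": finger opening in m; "gripper_force": force on a finger pad.
Only numpy, scipy, OpenCV 4.12 (cv2) and the standard library are available. Lean on these libraries where they do the work, as an engineer would, in place of code of your own. Each camera call takes 0.05 s, during which the arm holds its last target. There are 200 camera calls.

## Task

Put the game away: drop all the wooden rings one by one into the black tube, so that they lie flat on one another as one column down inside it, and nest the three grey dice cups fully into one another, upright, as one stack standing on the shelf. Rings left lying on cups go into the tube too. Leave the rook and the glass ramekin standing where they are.

Things in the scene. Friction and masses are not known exactly. Their poses are not given: they have to be found in the camera images.
- ring1_center (a point): Plain light lacquered wooden game ring, 64 mm outside diameter, 14 mm thick, a 12 mm hole through the middle (too small for a finger), about 40 g; starts flat on the deck. All rings are alike; four to six are present. The point is the ring's centre, half-way up its thickness (7 mm from each face); its z axis is the ring's axis.
- ring2_center (a point): Plain light lacquered wooden game ring, 64 mm outside diameter, 14 mm thick, a 12 mm hole through the middle (too small for a finger), about 40 g; starts flat on the deck. All rings are alike; four to six are present. The point is the ring's centre, half-way up its thickness (7 mm from each face); its z axis is the ring's axis.
- ring3_center (a point): Plain light lacquered wooden game ring, 64 mm outside diameter, 14 mm thick, a 12 mm hole through the middle (too small for a finger), about 40 g; starts flat on the deck. All rings are alike; four to six are present. The point is the ring's centre, half-way up its thickness (7 mm from each face); its z axis is the ring's axis.
- ring4_center (a point): Plain light lacquered wooden game ring, 64 mm outside diameter, 14 mm thick, a 12 mm hole through the middle (too small for a finger), about 40 g; starts flat on the deck. All rings are alike; four to six are present. The point is the ring's centre, half-way up its thickness (7 mm from each face); its z axis is the ring's axis.
- ring5_center (a point): Plain light lacquered wooden game ring, 64 mm outside diameter, 14 mm thick, a 12 mm hole through the middle (too small for a finger), about 40 g; starts lying flat, like a lid, on the mouth of cup1. All rings are alike; four to six are present. The point is the ring's centre, half-way up its thickness (7 mm from each face); its z axis is the ring's axis.
- ring6_center (a point): Plain light lacquered wooden game ring, 64 mm outside diameter, 14 mm thick, a 12 mm hole through the middle (too small for a finger), about 40 g; starts lying flat, like a lid, on the mouth of cup2. All rings are alike; four to six are present. The point is the ring's centre, half-way up its thickness (7 mm from each face); its z axis is the ring's axis.
- cup1_center (a point): Grey hard silicone dice cup, open upward, 80 mm tall, tapering from 59 mm outside diameter at the rim to 37 mm at the foot, walls 3 mm, its solid base 30 mm thick, about 130 g. All three are alike: one set fully down in another rests on its inner floor, 30 mm higher, with its upper 30 mm standing out and 1 mm play all round. The point is on the axis, 40 mm above the foot; z points up out of the mouth.
- cup2_center (a point): Grey hard silicone dice cup, open upward, 80 mm tall, tapering from 59 mm outside diameter at the rim to 37 mm at the foot, walls 3 mm, its solid base 30 mm thick, about 130 g. All three are alike: one set fully down in another rests on its inner floor, 30 mm higher, with its upper 30 mm standing out and 1 mm play all round. The point is on the axis, 40 mm above the foot; z points up out of the mouth.
- cup3_center (a point): Grey hard silicone dice cup, open upward, 80 mm tall, tapering from 59 mm outside diameter at the rim to 37 mm at the foot, walls 3 mm, its solid base 30 mm thick, about 130 g. All three are alike: one set fully down in another rests on its inner floor, 30 mm higher, with its upper 30 mm standing out and 1 mm play all round. The point is on the axis, 40 mm above the foot; z points up out of the mouth.
- tube_mouth (a point): Black plastic tube standing upright, fixed to the deck, 102 mm tall; the point is the centre of its mouth, in the plane of the top rim, z up. The mouth is a funnel 83 mm wide (91 mm outside, foot 96 mm) narrowing over its top 8 mm to a slippery bore 67.6 mm wide; inner floor 96 mm below the point. A ring held by its upper half, lower half in the funnel, falls in when let go.
- rook_center (a point): Dark wooden chess rook, a bystander, 95 mm tall, 46 mm foot diameter, loose, standing among the cups; the point is half-way up, z up.
- ramekin_center (a point): Clear glass ramekin, a bystander, 42 mm tall, 80 mm rim diameter, loose, standing among the rings; the point is on its axis, half-way up, z up.

How it is judged (in metres and radians):
At the end, for the whole second after the job is handed in: Every ring present is in the tube: centre within 6 mm of its axis and under 92 mm above the deck, flat within 0.12 rad. The cups are upright within 0.1 rad, axes within 8 mm of one another, the top one's centre under 107 mm above the deck (100 mm fully nested) (horizontal distance between each of ring1_center, ring2_center, ring3_center, ring4_center, ring5_center, ring6_center and tube_mouth below 0.006 m and height (world z) of each of ring1_center, ring2_center, ring3_center, ring4_center, ring5_center, ring6_center below 0.092 m and angle between the z axis of each of ring1_center, ring2_center, ring3_center, ring4_center, ring5_center, ring6_center and the z axis of tube_mouth, either way round below 0.12 rad and angle between each of cup1_center, cup2_center, cup3_center's own z axis and vertical below 0.1 rad and height (world z) of each of cup1_center, cup2_center, cup3_center below 0.107 m and horizontal distance between cup1_center and cup2_center below 0.008 m and horizontal distance between each of cup1_center, cup2_center and cup3_center below 0.008 m); the robot touches nothing.
It fails at once if the rook is knocked over or pushed more than 6 cm from its place (angle between rook_center's own z axis and vertical above 0.7 rad or distance of rook_center from where it was at the start of the episode above 0.06 m).
It fails at once if the ramekin is knocked over or pushed more than 6 cm from its place (angle between ramekin_center's own z axis and vertical above 0.7 rad or distance of ramekin_center from where it was at the start of the episode above 0.06 m).
Of ring1, ring2, ring3, ring4, ring5, ring6 only 4 to 6 are there at a start; the rules pass over those that are not, and their reading is None.
At some moment in a run one of ring1, ring2, ring3, ring4 may be knocked a few centimetres aside while the robot is not near it.
It also fails if it takes over 210 s, if anything falls off the work surface, if the arm or the gripper's body presses on something with over 40 N, if the wrist force passes 120 N, or if a joint passes its speed limit or range.

## Working session

There is one attempt and no reset: what is moved stays moved. The work goes in short steps, Python scripts to look and compute and a tool call to move; the robot and the scene stay as the last step left them, time stands still between calls to the robot, and variables do not carry over. Pictures are saved under pics/ and viewed, at most 14 in all, crops included, and the job is handed in when it is done.

Besides the shell and the picture viewer there is one more tool, called after "Call:" as name(argument=value, ...) on one line, values as JSON. step_arm: Moves the arm, as the interface text tells. Shift numbers are shares of 20 cm and turn numbers shares of 360 degrees, none past 1 either way. Its arguments: {"type":"object","properties":{"xyz":{"type":"array"},"yaw":{"type":"array"},"claw":{"type":"array"},"grip_force":{"type":"number"}},"required":["xyz","yaw","claw"]}

```bash
mkdir -p pics; python3 - <<'E'
from plant import status,cams,job
import cv2,numpy as np
s=status.get_state();print(s)
for n in("top","side"):
    p,d=cams.capture(n);cv2.imwrite(f"pics/{n}0.png",p);np.save(f"pics/{n}0.npy",d)
    c=cams.calibration(n);print(n,c);print(np.linalg.inv(c["camera_from_world"]).round(3),(d>0).mean())
E
```

```text
{'time_s': 0.0, 'joints': array([ 9.21377939e+01,  2.05903105e+01,  6.33408934e-01, -2.17254096e-02,
       -7.01378994e+01, -1.65071968e+01]), 'qd': array([ 0.05575433,  0.10037753,  0.03426164, -0.04946129,  0.06273753,
        0.01675363]), 'joint_torque': array([-8.07803626e-04, -5.82713842e+01,  2.93068850e+01,  6.99778005e+00,
        7.14774389e-03, -1.51418249e-04]), 'tcp_pos': array([0.16741275, 0.65340594, 0.23962757]), 'eef_rot': array([ 1.79903303e+02, -7.35757264e-03, -1.43767949e+01]), 'contact_force': array([ 0.41346174,  0.42111448, -0.17675618]), 'moment': array([-0.01157678, -0.02108619,  0.03833306]), 'gripper_force': 0.0, 'gripper_width': 0.08778372629654319}
top {'mtx': array([[377.76422397,   0.        , 255.95357128],
       [  0.        , 377.76422397, 194.192007  ],
       [  0.        ,   0.        ,   1.        ]]), 'D': array([-0.03845879,  0.        ,  0.        ,  0.        ,  0.        ]), 'camera_from_world': array([[ 0.00775293, -0.99966547,  0.0246746 , -0.00932941],
       [-0.99207635, -0.0107837 , -0.12517281,  0.53848049],
       [ 0.12539702, -0
[... 197 characters left out ...]
0.     0.     0.     1.   ]] 0.9959564208984375
side {'mtx': array([[413.83702908,   0.        , 251.89693414],
       [  0.        , 413.83702908, 189.5269659 ],
       [  0.        ,   0.        ,   1.        ]]), 'D': array([0.00983472, 0.        , 0.        , 0.        , 0.        ]), 'camera_from_world': array([[ 0.90319485, -0.42892252,  0.01626481, -0.47046518],
       [-0.28553284, -0.62868429, -0.72334436,  0.24157224],
       [ 0.32048412,  0.64867676, -0.69029588,  0.85914225],
       [ 0.        ,  0.        ,  0.        ,  1.        ]])}
[[ 0.903 -0.286  0.32   0.219]
 [-0.429 -0.629  0.649 -0.607]
 [ 0.016 -0.723 -0.69   0.775]
 [ 0.     0.     0.     1.   ]] 0.9959869384765625
```

View pics/top0.png

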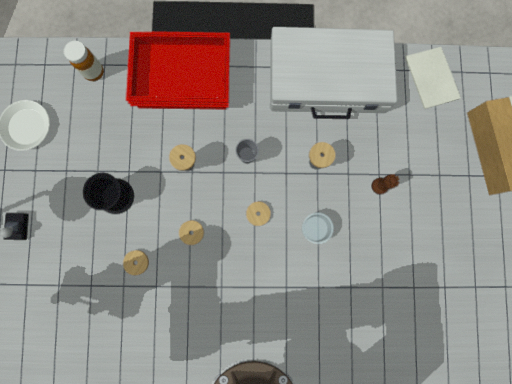

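View pics/side0.png

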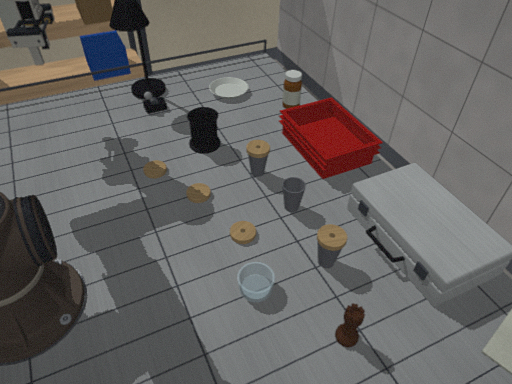

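The top view shows five rings: two on cups at about (182,157) and (322,154), and three on the deck at (258,213), (191,233) and (136,263). The bare cup is at (247,151), the tube mouth near (102,190), the rook at (380,186) and the ramekin at (317,228). Next I'll measure them.

```bash
cat > h.py <<'E'
from plant import status,cams,job
import cv2,numpy as np
def world(n,d):
    c=cams.calibration(n);h,w=d.shape
    uv=np.indices((h,w))[::-1].reshape(2,-1).T.astype(np.float64).reshape(-1,1,2)
    r=cv2.undistortPoints(uv,c["mtx"],c["D"]).reshape(h,w,2)
    P=np.dstack([r*d[...,None],d]);T=np.linalg.inv(c["camera_from_world"])
    return P@T[:3,:3].T+T[:3,3]
def look(n,save=None):
    p,d=cams.capture(n)
    if save: cv2.imwrite(f"pics/{save}.png",p)
    return p,world(n,d)
def blobs(m,W,minpx=40):
    k,l,s,c=cv2.connectedComponentsWithStats(m.astype(np.uint8))
    out=[]
    for i in range(1,k):
        if s[i,4]<minpx: continue
        q=W[l==i]; (cx,cy),r=cv2.minEnclosingCircle(q[:,:2].astype(np.float32))
        z=np.median(q[:,2]); print(c[i].round(),s[i,4],"mean",q[:,:2].mean(0).round(4),"circ",round(cx,4),round(cy,4),"r",round(r,4),"z",z.round(4)); out.append((cx,cy,z))
    return out
def rings(n,p,W):
    v=cv2.cvtColor(p,cv2.COLOR_BGR2HSV).astype(int)
    m=(v[...,0]>10)&(v[...,0]<25)&(v[...,1]>80)&(v[...,2]>90)&(W[...,0]>.2)&(W[...,0]<.85)&(abs(W[...,1])<.6)
    for lo,hi in((.008,.03),(.085,.11)):
        print(n,"rings",lo); blobs(m&(W[...,2]>lo)&(W[...,2]<hi),W)
E
python3 - <<'E'
from h import *
for n in("top","side"):
    p,W=look(n); rings(n,p,W)
    print("other");v=cv2.cvtColor(p,cv2.COLOR_BGR2HSV).astype(int)
    m=(W[...,2]>.03)&(W[...,2]<.2)&(W[...,0]>.3)&(W[...,0]<.75)&(abs(W[...,1])<.5)
    blobs(m,W)
    print("rims"); blobs(m&(W[...,2]>.072)&(W[...,2]<.084),W,15); blobs(m&(W[...,2]>.096)&(W[...,2]<.108),W,15)
E
```

```text
top rings 0.008
[471. 117.] 62 mean [ 0.7622 -0.5967] circ 0.7603 -0.597 r 0.0195 z 0.0186
[258. 213.] 407 mean [ 0.4912 -0.0105] circ 0.4913 -0.0106 r 0.0305 z 0.0145
[191. 232.] 429 mean [0.44   0.1622] circ 0.4403 0.1622 r 0.0311 z 0.0142
[135. 262.] 453 mean [0.3621 0.3024] circ 0.3632 0.3036 r 0.0323 z 0.0141
top rings 0.085
[322. 155.] 486 mean [ 0.6303 -0.1635] circ 0.6312 -0.1643 r 0.0323 z 0.0948
[182. 157.] 492 mean [0.6201 0.1775] circ 0.6204 0.1779 r 0.0322 z 0.0945
other
[330. 117.] 146 mean [ 0.745  -0.1975] circ 0.7476 -0.1998 r 0.0504 z 0.0454
[246. 150.] 388 mean [0.6494 0.0221] circ 0.6435 0.0215 r 0.0297 z 0.0552
[321. 155.] 561 mean [ 0.6297 -0.1623] circ 0.6315 -0.1635 r 0.0326 z 0.0946
[182. 157.] 559 mean [0.6195 0.1769] circ 0.6209 0.1775 r 0.0324 z 0.0944
[103. 192.] 1032 mean [0.5339 0.3689] circ 0.5338 0.3659 r 0.0462 z 0.094
[389. 182.] 249 mean [ 0.5665 -0.3332] circ 0.5674 -0.3372 r 0.0187 z 0.0883
[319. 228.] 228 mean [ 0.4536 -0.1637] circ 0.453 -0.1598 r 0.0397 z 0.0418
rims
[246. 148.] 120 mean [0.6477 0.0228] circ 0.6435 0.0215 r 0.0297 z 0.0802
[38
[... 1201 characters left out ...]
48 -0.2021 r 0.0504 z 0.0434
[255. 278.] 424 mean [ 0.4518 -0.1604] circ 0.4521 -0.1609 r 0.0401 z 0.04
[353. 319.] 510 mean [ 0.5639 -0.3404] circ 0.5674 -0.3367 r 0.019 z 0.0865
rims
[202. 117.] 74 mean [0.5414 0.3928] circ 0.5365 0.379 r 0.0325 z 0.0783
[203. 128.] 98 mean [0.5238 0.337 ] circ 0.5319 0.3627 r 0.0397 z 0.0787
[258. 157.] 47 mean [0.6108 0.1568] circ 0.6143 0.1649 r 0.0282 z 0.0768
[293. 185.] 159 mean [0.6429 0.0208] circ 0.6428 0.0187 r 0.0317 z 0.0778
[328. 249.] 65 mean [ 0.6125 -0.1837] circ 0.6203 -0.1755 r 0.027 z 0.078
[352. 322.] 73 mean [ 0.5577 -0.3457] circ 0.5664 -0.3388 r 0.0175 z 0.0776
[202. 114.] 197 mean [0.5359 0.3766] circ 0.5334 0.3664 r 0.0478 z 0.1006
```

Call:
step_arm(xyz=[[0.975, 0.78, 0], [0.975, 0.78, 0], [0.975, 0.78, 0], [0.975, 0.78, 0], [0.975, 0.78, 0], [0.975, 0.78, 0], [0.975, 0.78, 0], [0.975, 0.78, 0], [0.975, 0.78, 0]], yaw=[-0.04, -0.04, -0.04, -0.04, -0.04, -0.04, -0.04, -0.04, -0.04], claw=[-1, -1, -1, -1, -1, -1, -1, -1, -1], grip_force=15)

```text
time_s: 0.95
tcp_pos: [0.3179, 0.4544, 0.2408]
eef_rot: [-180.0, -0.0, -0.0]
contact_force: [-1.0, 0.1, -0.2]
gripper_width: 0.0876
gripper_force: 0.0
```

Call:
step_arm(xyz=[[0.755, 0.69, 0], [0.755, 0.69, 0], [0.755, 0.69, 0], [0.755, 0.69, 0], [0.755, 0.69, 0], [0.755, 0.69, 0], [0.755, 0.69, 0]], yaw=[0, 0, 0, 0, 0, 0, 0], claw=[-1, -1, -1, -1, -1, -1, -1])

```text
time_s: 1.53
tcp_pos: [0.4697, 0.3162, 0.2399]
eef_rot: [180.0, 0.0, -0.1]
contact_force: [-0.4, 0.1, 0.1]
gripper_width: 0.0876
gripper_force: 0.0
```

Call:
step_arm(xyz=[[0.755, 0.695, 0], [0.755, 0.695, 0], [0.755, 0.695, 0], [0.755, 0.695, 0], [0.755, 0.695, 0], [0.755, 0.695, 0], [0.755, 0.695, 0], [0.755, 0.695, 0.4], [0.755, 0.695, 0.4], [0.755, 0.695, 0.4], [0.755, 0.695, 0.4]], yaw=[0, 0, 0, 0, 0, 0, 0, 0, 0, 0, 0], claw=[-1, -1, -1, -1, -1, -1, -1, -1, -1, -1, -1])

```text
time_s: 2.45
tcp_pos: [0.6181, 0.1788, 0.1593]
eef_rot: [179.9, 0.2, 0.2]
contact_force: [0.2, -0.0, 1.2]
gripper_width: 0.0877
gripper_force: 0.0
```

Call:
step_arm(xyz=[[0, 0, 0.15], [0, 0, 0.3], [0, 0, 0.3], [0, 0, 0.3], [0, 0, 0.3], [0, 0, 0.3], [0, 0, 0.3], [0, 0, 0.3], [0, 0, 0.3], [0, 0, 0.3], [0, 0, 0.3], [0, 0, 0.3]], yaw=[0, 0, 0, 0, 0, 0, 0, 0, 0, 0, 0, 0], claw=[-1, -1, -1, -1, 1, 1, 1, 1, 1, 1, 1, 1], grip_force=15)

```text
time_s: 3.45
tcp_pos: [0.6206, 0.1778, 0.1019]
eef_rot: [-180.0, -0.1, 0.0]
contact_force: [-0.7, 0.4, 7.1]
gripper_width: 0.0631
gripper_force: 15.0
```

Call:
step_arm(xyz=[[0, 0, -0.1], [0, 0, -0.25], [0, 0, -0.45], [0, 0, -0.45], [-0.43, -0.94, -0.45], [-0.43, -0.94, -0.45], [-0.43, -0.94, -0.45], [-0.43, -0.94, -0.45], [-0.43, -0.94, -0.45], [-0.43, -0.94, -0.45], [-0.43, -0.94, -0.45], [-0.43, -0.94, -0.45], [-0.43, -0.94, -0.45]], yaw=[0, 0, 0, 0, 0, 0, 0, 0, 0, 0, 0, 0, 0], claw=[1, 1, 1, 1, 1, 1, 1, 1, 1, 1, 1, 1, 1])

```text
time_s: 4.53
tcp_pos: [0.534, 0.3646, 0.1904]
eef_rot: [180.0, 0.0, -0.0]
contact_force: [0.1, -0.2, -0.9]
gripper_width: 0.0632
gripper_force: 15.0
```

```bash
python3 - <<'E'
from h import *
p,W=look("side","side1"); rings("side",p,W)
cv2.imwrite("pics/s1c.png",cv2.resize(p[40:260,120:400],None,fx=2,fy=2))
E
```

```text
side rings 0.008
[154. 168.] 274 mean [0.3603 0.2995] circ 0.3601 0.3014 r 0.0324 z 0.014
[198. 192.] 323 mean [0.4387 0.1597] circ 0.4407 0.1625 r 0.0331 z 0.014
[242. 231.] 399 mean [ 0.4884 -0.0127] circ 0.4902 -0.0099 r 0.0329 z 0.0139
side rings 0.085
[332. 236.] 562 mean [ 0.6285 -0.1677] circ 0.6302 -0.165 r 0.0329 z 0.0935
```

View pics/s1c.png

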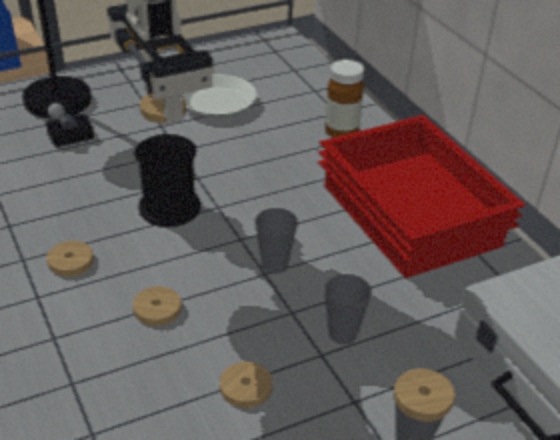

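The ring is held flat (crop about (165,105)) and the cup stayed upright. Next I lower it into the funnel.

Call:
step_arm(xyz=[[0, 0, 0.2], [0, 0, 0.3], [0, 0, 0.365], [0, 0, 0.365], [0, 0, 0.365], [0, 0, 0.365], [0, 0, 0.365]], yaw=[0, 0, 0, 0, 0, 0, 0], claw=[1, 1, 1, 1, 1, 1, 1])

```text
time_s: 5.17
tcp_pos: [0.5343, 0.365, 0.118]
eef_rot: [-180.0, -0.0, -0.0]
contact_force: [0.8, -0.7, -1.2]
gripper_width: 0.0632
gripper_force: 15.0
```

Call:
step_arm(xyz=[[0, 0, 0], [0, 0, 0], [0, 0, 0], [0, 0, 0], [0, 0, 0], [0, 0, 0], [0, 0, -0.2], [0, 0, -0.4], [0, 0, -0.4], [0.2, 0.9, -0.4], [0.2, 0.9, -0.4], [0.2, 0.9, -0.4], [0.2, 0.9, -0.4], [0.2, 0.9, -0.4], [0.2, 0.9, -0.4]], yaw=[0, 0, 0, 0, 0, 0, 0, 0, 0, 0, 0, 0, 0, 0, 0], claw=[-1, -1, -1, -1, -1, -1, -1, -1, -1, -1, -1, -1, -1, -1, -1])

```text
time_s: 6.42
tcp_pos: [0.5743, 0.1818, 0.1978]
eef_rot: [180.0, -0.0, -0.2]
contact_force: [0.2, 0.6, -0.4]
gripper_width: 0.0875
gripper_force: 0.0
```

```bash
cat > chk.py <<'E'
from h import *
p,W=look("top","top_last"); rings("top",p,W)
v=cv2.cvtColor(p,cv2.COLOR_BGR2HSV).astype(int)
m=(np.hypot(W[...,0]-.534,W[...,1]-.366)<.036)&(W[...,2]<.2)&(v[...,2]>60)&(v[...,1]>60)
print("tube inside");blobs(m,W,10)
print("cups");blobs((W[...,2]>.04)&(W[...,2]<.14)&(W[...,0]>.57)&(W[...,0]<.69)&(W[...,1]>-.25)&(W[...,1]<.25),W,30)
E
python3 chk.py
```

```text
top rings 0.008
[471. 116.] 54 mean [ 0.7638 -0.596 ] circ 0.7617 -0.5969 r 0.0181 z 0.0182
[108. 193.] 248 mean [0.5387 0.3796] circ 0.5383 0.379 r 0.0296 z 0.0203
[258. 213.] 408 mean [ 0.4913 -0.0105] circ 0.491 -0.0105 r 0.0304 z 0.0146
[191. 232.] 424 mean [0.4403 0.162 ] circ 0.4406 0.1624 r 0.0314 z 0.0145
[135. 262.] 452 mean [0.3621 0.3021] circ 0.3621 0.302 r 0.0315 z 0.0143
top rings 0.085
[322. 155.] 486 mean [ 0.6303 -0.1633] circ 0.6309 -0.1635 r 0.0319 z 0.0948
[391. 181.] 40 mean [ 0.5677 -0.3359] circ 0.5658 -0.3325 r 0.0148 z 0.0896
tube inside
[108. 193.] 286 mean [0.5377 0.3771] circ 0.5343 0.3657 r 0.0356 z 0.0204
cups
[246. 148.] 254 mean [0.6509 0.022 ] circ 0.6432 0.0218 r 0.0296 z 0.0705
[321. 155.] 549 mean [ 0.6296 -0.1622] circ 0.6313 -0.1635 r 0.0324 z 0.0946
[180. 157.] 74 mean [0.6297 0.1907] circ 0.6201 0.1799 r 0.0264 z 0.051
```

The ring dropped in flat (top at 20 mm, as expected). Next is the second lid ring.

Call:
step_arm(xyz=[[0.285, 0.87, 0], [0.285, 0.87, 0], [0.285, 0.87, 0], [0.285, 0.87, 0], [0.285, 0.87, 0], [0.285, 0.87, 0]], yaw=[0, 0, 0, 0, 0, 0], claw=[-1, -1, -1, -1, -1, -1])

```text
time_s: 6.97
tcp_pos: [0.6319, 0.0089, 0.1971]
eef_rot: [180.0, 0.0, -0.1]
contact_force: [-0.6, 1.0, -0.5]
gripper_width: 0.088
gripper_force: 0.0
```

Call:
step_arm(xyz=[[0, 0.875, 0], [0, 0.875, 0], [0, 0.875, 0], [0, 0.875, 0], [0, 0.875, 0], [0, 0.875, 0], [0, 0.875, 0.2], [0, 0.875, 0.35], [0, 0.875, 0.485], [0, 0.875, 0.485], [0, 0.875, 0.485], [0, 0.875, 0.485], [0, 0.875, 0.485], [0, 0.875, 0.485], [0, 0.875, 0.485], [0, 0.875, 0.485], [0, 0.875, 0.485], [0, 0.875, 0.485]], yaw=[0, 0, 0, 0, 0, 0, 0, 0, 0, 0, 0, 0, 0, 0, 0, 0, 0, 0], claw=[-1, -1, -1, -1, -1, -1, -1, -1, -1, -1, -1, 1, 1, 1, 1, 1, 1, 1])

```text
time_s: 8.47
tcp_pos: [0.6318, -0.1635, 0.1019]
eef_rot: [180.0, -0.1, 0.0]
contact_force: [-1.3, 2.6, 5.9]
gripper_width: 0.0633
gripper_force: 15.0
```

Call:
step_arm(xyz=[[0, 0, -0.1], [0, 0, -0.25], [0, 0, -0.45], [0, 0, -0.45], [-0.485, -0.9, -0.45], [-0.485, -0.9, -0.45], [-0.485, -0.9, -0.45], [-0.485, -0.9, -0.45], [-0.485, -0.9, -0.45], [-0.485, -0.9, -0.45]], yaw=[0, 0, 0, 0, 0, 0, 0, 0, 0, 0], claw=[1, 1, 1, 1, 1, 1, 1, 1, 1, 1])

```text
time_s: 9.3
tcp_pos: [0.5314, 0.0204, 0.191]
eef_rot: [-179.9, -0.0, 0.2]
contact_force: [-0.6, -1.4, -1.4]
gripper_width: 0.0631
gripper_force: 15.0
```

Call:
step_arm(xyz=[[0, -0.9, 0], [0, -0.9, 0], [0, -0.9, 0], [0, -0.9, 0], [0, -0.9, 0], [0, -0.9, 0]], yaw=[0, 0, 0, 0, 0, 0], claw=[1, 1, 1, 1, 1, 1])

```text
time_s: 9.8
tcp_pos: [0.5339, 0.1997, 0.1903]
eef_rot: [-180.0, -0.0, 0.2]
contact_force: [0.8, -0.4, 0.2]
gripper_width: 0.0634
gripper_force: 15.0
```

Call:
step_arm(xyz=[[0, -0.845, 0], [0, -0.845, 0], [0, -0.845, 0], [0, -0.845, 0], [0, -0.845, 0], [0, -0.845, 0], [0, -0.845, 0.2], [0, -0.845, 0.3], [0, -0.845, 0.365], [0, -0.845, 0.365], [0, -0.845, 0.365], [0, -0.845, 0.365]], yaw=[0, 0, 0, 0, 0, 0, 0, 0, 0, 0, 0, 0], claw=[1, 1, 1, 1, 1, 1, 1, 1, 1, 1, 1, 1])

```text
time_s: 10.8
tcp_pos: [0.5341, 0.3642, 0.1179]
eef_rot: [-180.0, 0.0, -0.0]
contact_force: [0.4, 0.5, 0.8]
gripper_width: 0.0633
gripper_force: 15.0
```

Call:
step_arm(xyz=[[0, 0, 0], [0, 0, 0], [0, 0, 0], [0, 0, 0], [0, 0, 0], [0, 0, 0], [0, 0, -0.2], [0, 0, -0.4], [0, 0, -0.4], [-0.47, 0.98, -0.4], [-0.47, 0.98, -0.4], [-0.47, 0.98, -0.4], [-0.47, 0.98, -0.4], [-0.47, 0.98, -0.4], [-0.47, 0.98, -0.4], [-0.47, 0.98, -0.4], [-0.47, 0.98, -0.4]], yaw=[0, 0, 0, 0, 0, 0, 0, 0, 0, 0, 0, 0, 0, 0, 0, 0, 0], claw=[-1, -1, -1, -1, -1, -1, -1, -1, -1, -1, -1, -1, -1, -1, -1, -1, -1])

```text
time_s: 12.22
tcp_pos: [0.4401, 0.1692, 0.1983]
eef_rot: [-179.9, -0.1, -0.0]
contact_force: [0.2, 0.3, -0.6]
gripper_width: 0.0878
gripper_force: 0.0
```

```bash
python3 chk.py; python3 -c "
from h import *
p,W=look('side','side2'); rings('side',p,W)"
```

```text
top rings 0.008
[471. 117.] 60 mean [ 0.7621 -0.5964] circ 0.7596 -0.597 r 0.0201 z 0.0205
[376. 187.] 53 mean [ 0.5626 -0.323 ] circ 0.5632 -0.3279 r 0.0178 z 0.0198
[258. 213.] 408 mean [ 0.4912 -0.0103] circ 0.4916 -0.0105 r 0.0306 z 0.0146
[188. 230.] 168 mean [0.446  0.1705] circ 0.4469 0.172 r 0.0265 z 0.0145
[137. 267.] 223 mean [0.3492 0.298 ] circ 0.358 0.3002 r 0.0299 z 0.0142
top rings 0.085
tube inside
cups
[246. 148.] 251 mean [0.6509 0.0219] circ 0.643 0.0217 r 0.0294 z 0.0708
[322. 155.] 281 mean [ 0.6351 -0.1689] circ 0.6304 -0.164 r 0.0296 z 0.0693
[182. 157.] 281 mean [0.6275 0.1833] circ 0.6223 0.1787 r 0.0298 z 0.0706
side rings 0.008
[154. 168.] 265 mean [0.3603 0.3003] circ 0.3616 0.3026 r 0.0335 z 0.0143
[198. 192.] 321 mean [0.4385 0.1594] circ 0.4411 0.1612 r 0.0334 z 0.0139
[242. 231.] 403 mean [ 0.4884 -0.0131] circ 0.4902 -0.0114 r 0.0325 z 0.0139
side rings 0.085
```

Call:
step_arm(xyz=[[0, 0.037, 0], [0, 0.037, 0.2], [0, 0.037, 0.4], [0, 0.037, 0.6], [0, 0.037, 0.75], [0, 0.037, 0.83], [0, 0.037, 0.885], [0, 0.037, 0.885], [0, 0.037, 0.885], [0, 0.037, 0.885], [0, 0.037, 0.885], [0, 0.037, 0.885], [0, 0.037, 0.885], [0, 0.037, 0.885], [0, 0.037, 0.885], [0, 0.037, 0.885], [0, 0.037, 0.885]], yaw=[0, 0, 0, 0, 0, 0, 0, 0, 0, 0, 0, 0, 0, 0, 0, 0, 0], claw=[-1, -1, -1, -1, -1, -1, -1, -1, -1, 1, 1, 1, 1, 1, 1, 1, 1])

```text
time_s: 13.73
tcp_pos: [0.4403, 0.1624, 0.0212]
eef_rot: [-180.0, -0.1, 0.0]
contact_force: [-1.7, -0.4, 7.7]
gripper_width: 0.0629
gripper_force: 15.0
```

Call:
step_arm(xyz=[[0, 0, -0.1], [0, 0, -0.25], [0, 0, -0.45], [0, 0, -0.65], [0, 0, -0.85], [0, 0, -0.85], [0.47, -0.9, -0.85], [0.47, -0.9, -0.85], [0.47, -0.9, -0.85], [0.47, -0.9, -0.85], [0.47, -0.9, -0.85], [0.47, -0.9, -0.85]], yaw=[0, 0, 0, 0, 0, 0, 0, 0, 0, 0, 0, 0], claw=[1, 1, 1, 1, 1, 1, 1, 1, 1, 1, 1, 1])

```text
time_s: 14.73
tcp_pos: [0.5361, 0.347, 0.1889]
eef_rot: [180.0, -0.0, 0.2]
contact_force: [0.5, 0.2, 0.4]
gripper_width: 0.0635
gripper_force: 15.0
```

Call:
step_arm(xyz=[[0, -0.117, 0], [0, -0.117, 0], [0, -0.117, 0], [0, -0.117, 0.2], [0, -0.117, 0.3], [0, -0.117, 0.365], [0, -0.117, 0.365], [0, -0.117, 0.365], [0, -0.117, 0.365]], yaw=[0, 0, 0, 0, 0, 0, 0, 0, 0], claw=[1, 1, 1, 1, 1, 1, 1, 1, 1])

```text
time_s: 15.48
tcp_pos: [0.5337, 0.3649, 0.1179]
eef_rot: [-180.0, -0.0, 0.0]
contact_force: [-0.7, 0.6, -0.1]
gripper_width: 0.0634
gripper_force: 15.0
```

Call:
step_arm(xyz=[[0, 0, 0], [0, 0, 0], [0, 0, 0], [0, 0, 0], [0, 0, 0], [0, 0, 0], [0, 0, -0.2], [0, 0, -0.4], [0, 0, -0.4], [-0.862, 0.315, -0.4], [-0.862, 0.315, -0.4], [-0.862, 0.315, -0.4], [-0.862, 0.315, -0.4], [-0.862, 0.315, -0.4], [-0.862, 0.315, -0.4], [-0.862, 0.315, -0.4], [-0.862, 0.315, -0.4]], yaw=[0, 0, 0, 0, 0, 0, 0, 0, 0, 0, 0, 0, 0, 0, 0, 0, 0], claw=[-1, -1, -1, -1, -1, -1, -1, -1, -1, -1, -1, -1, -1, -1, -1, -1, -1])

```text
time_s: 16.9
tcp_pos: [0.3618, 0.303, 0.198]
eef_rot: [-179.9, -0.0, 0.1]
contact_force: [0.2, -0.2, 0.5]
gripper_width: 0.0877
gripper_force: 0.0
```

```bash
python3 chk.py; python3 -c "
from h import *
p,W=look('side','side3'); rings('side',p,W)"
```

```text
top rings 0.008
[471. 117.] 55 mean [ 0.7632 -0.5963] circ 0.7619 -0.5962 r 0.0173 z 0.0175
[258. 213.] 409 mean [ 0.4912 -0.01  ] circ 0.491 -0.01 r 0.0308 z 0.0145
top rings 0.085
tube inside
[107. 193.] 373 mean [0.5367 0.3714] circ 0.5349 0.365 r 0.0351 z 0.0482
cups
[246. 148.] 256 mean [0.6508 0.0221] circ 0.643 0.0216 r 0.0294 z 0.07
[321. 155.] 282 mean [ 0.6354 -0.1685] circ 0.6303 -0.1639 r 0.0297 z 0.0689
[182. 156.] 280 mean [0.6275 0.1831] circ 0.6217 0.1787 r 0.0295 z 0.0705
side rings 0.008
[154. 168.] 271 mean [0.3606 0.3   ] circ 0.3629 0.3004 r 0.033 z 0.0142
[242. 231.] 387 mean [ 0.489  -0.0135] circ 0.4912 -0.0125 r 0.0331 z 0.0139
side rings 0.085
```

Three rings are stacked flat in the tube (top at 48 mm). Next is the fourth.

Call:
step_arm(xyz=[[0, 0, 0.2], [0, 0, 0.4], [0, 0, 0.6], [0, 0, 0.75], [0, 0, 0.83], [0, 0, 0.885], [0, 0, 0.885], [0, 0, 0.885], [0, 0, 0.885], [0, 0, 0.885], [0, 0, 0.885], [0, 0, 0.885], [0, 0, 0.885], [0, 0, 0.885], [0, 0, 0.885], [0, 0, 0.885]], yaw=[0, 0, 0, 0, 0, 0, 0, 0, 0, 0, 0, 0, 0, 0, 0, 0], claw=[-1, -1, -1, -1, -1, -1, -1, -1, 1, 1, 1, 1, 1, 1, 1, 1])

```text
time_s: 18.33
tcp_pos: [0.3617, 0.3028, 0.0212]
eef_rot: [-179.9, -0.0, 0.1]
contact_force: [-1.5, -1.0, 6.9]
gripper_width: 0.0635
gripper_force: 15.0
```

Call:
step_arm(xyz=[[0, 0, -0.1], [0, 0, -0.25], [0, 0, -0.45], [0, 0, -0.65], [0, 0, -0.85], [0, 0, -0.85], [0.862, -0.315, -0.85], [0.862, -0.315, -0.85], [0.862, -0.315, -0.85], [0.862, -0.315, -0.85], [0.862, -0.315, -0.85], [0.862, -0.315, -0.85], [0.862, -0.315, -0.85], [0.862, -0.315, -0.7], [0.862, -0.315, -0.6], [0.862, -0.315, -0.485], [0.862, -0.315, -0.485], [0.862, -0.315, -0.485], [0.862, -0.315, -0.485]], yaw=[0, 0, 0, 0, 0, 0, 0, 0, 0, 0, 0, 0, 0, 0, 0, 0, 0, 0, 0], claw=[1, 1, 1, 1, 1, 1, 1, 1, 1, 1, 1, 1, 1, 1, 1, 1, 1, 1, 1])

```text
time_s: 19.92
tcp_pos: [0.5329, 0.3654, 0.1181]
eef_rot: [-180.0, 0.0, 0.1]
contact_force: [-0.1, 0.2, 0.0]
gripper_width: 0.0637
gripper_force: 15.0
```

Call:
step_arm(xyz=[[0, 0, 0], [0, 0, 0], [0, 0, 0], [0, 0, 0], [0, 0, 0], [0, 0, 0], [0, 0, -0.2], [0, 0, -0.4], [0, 0, -0.4], [0, 0.9, -0.4], [0, 0.9, -0.4], [0, 0.9, -0.4], [0, 0.9, -0.4], [0, 0.9, -0.4]], yaw=[0, 0, 0, 0, 0, 0, 0, 0, 0, 0, 0, 0, 0, 0], claw=[-1, -1, -1, -1, -1, -1, -1, -1, -1, -1, -1, -1, -1, -1])

```text
time_s: 21.08
tcp_pos: [0.5329, 0.1812, 0.1978]
eef_rot: [180.0, 0.0, -0.1]
contact_force: [0.3, 0.3, -1.3]
gripper_width: 0.0873
gripper_force: 0.0
```

Call:
step_arm(xyz=[[-0.215, 0.98, 0], [-0.215, 0.98, 0], [-0.215, 0.98, 0], [-0.215, 0.98, 0], [-0.215, 0.98, 0], [-0.215, 0.98, 0], [-0.215, 0.98, 0], [-0.215, 0.98, 0]], yaw=[0, 0, 0, 0, 0, 0, 0, 0], claw=[-1, -1, -1, -1, -1, -1, -1, -1])

```text
time_s: 21.75
tcp_pos: [0.4913, -0.0105, 0.1978]
eef_rot: [-180.0, -0.1, -0.0]
contact_force: [0.9, 0.4, -0.4]
gripper_width: 0.0873
gripper_force: 0.0
```

```bash
python3 chk.py; python3 -c "
from h import *
p,W=look('side','side4'); rings('side',p,W)"
```

```text
top rings 0.008
[471. 117.] 64 mean [ 0.7619 -0.5968] circ 0.7602 -0.5969 r 0.0194 z 0.019
top rings 0.085
tube inside
[105. 189.] 304 mean [0.544  0.3715] circ 0.535 0.3654 r 0.0349 z 0.0622
cups
[326. 154.] 174 mean [ 0.6386 -0.1804] circ 0.6313 -0.1675 r 0.0289 z 0.0693
[181. 156.] 262 mean [0.6294 0.1841] circ 0.6219 0.1785 r 0.0294 z 0.0705
side rings 0.008
[242. 231.] 421 mean [ 0.489  -0.0131] circ 0.4889 -0.0108 r 0.0325 z 0.0137
side rings 0.085
```

Call:
step_arm(xyz=[[0, 0, 0.2], [0, 0, 0.4], [0, 0, 0.6], [0, 0, 0.75], [0, 0, 0.83], [0, 0, 0.885], [0, 0, 0.885], [0, 0, 0.885], [0, 0, 0.885], [0, 0, 0.885], [0, 0, 0.885], [0, 0, 0.885], [0, 0, 0.885], [0, 0, 0.885], [0, 0, 0.885], [0, 0, 0.885]], yaw=[0, 0, 0, 0, 0, 0, 0, 0, 0, 0, 0, 0, 0, 0, 0, 0], claw=[-1, -1, -1, -1, -1, -1, -1, -1, 1, 1, 1, 1, 1, 1, 1, 1])

```text
time_s: 23.18
tcp_pos: [0.4914, -0.0104, 0.0213]
eef_rot: [-180.0, -0.1, 0.0]
contact_force: [-2.2, 1.0, 6.6]
gripper_width: 0.063
gripper_force: 15.0
```

Call:
step_arm(xyz=[[0, 0, -0.1], [0, 0, -0.25], [0, 0, -0.45], [0, 0, -0.65], [0, 0, -0.85], [0, 0, -0.85], [0.215, -0.98, -0.85], [0.215, -0.98, -0.85], [0.215, -0.98, -0.85], [0.215, -0.98, -0.85], [0.215, -0.98, -0.85], [0.215, -0.98, -0.85]], yaw=[0, 0, 0, 0, 0, 0, 0, 0, 0, 0, 0, 0], claw=[1, 1, 1, 1, 1, 1, 1, 1, 1, 1, 1, 1])

```text
time_s: 24.18
tcp_pos: [0.5352, 0.1904, 0.1902]
eef_rot: [-180.0, -0.1, 0.2]
contact_force: [-0.0, -0.8, -0.1]
gripper_width: 0.0635
gripper_force: 15.0
```

Call:
step_arm(xyz=[[0, -0.9, 0], [0, -0.9, 0], [0, -0.9, 0], [0, -0.9, 0], [0, -0.9, 0], [0, -0.9, 0], [0, -0.9, 0.2], [0, -0.9, 0.3], [0, -0.9, 0.365], [0, -0.9, 0.365], [0, -0.9, 0.365], [0, -0.9, 0.365]], yaw=[0, 0, 0, 0, 0, 0, 0, 0, 0, 0, 0, 0], claw=[1, 1, 1, 1, 1, 1, 1, 1, 1, 1, 1, 1])

```text
time_s: 25.18
tcp_pos: [0.5338, 0.3646, 0.1175]
eef_rot: [180.0, 0.0, -0.0]
contact_force: [0.2, -0.1, -0.2]
gripper_width: 0.0632
gripper_force: 15.0
```

Call:
step_arm(xyz=[[0, 0, 0], [0, 0, 0], [0, 0, 0], [0, 0, 0], [0, 0, 0], [0, 0, 0], [0, 0, -0.2], [0, 0, -0.4], [0, 0, -0.4], [-0.7, 0.3, -0.4], [-0.7, 0.3, -0.4], [-0.7, 0.3, -0.4], [-0.7, 0.3, -0.4], [-0.7, 0.3, -0.4], [-0.7, 0.3, -0.4]], yaw=[0, 0, 0, 0, 0, 0, 0, 0, 0, 0, 0, 0, 0, 0, 0], claw=[-1, -1, -1, -1, -1, -1, -1, -1, -1, -1, -1, -1, -1, -1, -1])

```text
time_s: 26.43
tcp_pos: [0.393, 0.3053, 0.1986]
eef_rot: [-179.9, -0.1, 0.1]
contact_force: [0.2, 0.5, 0.1]
gripper_width: 0.0876
gripper_force: 0.0
```

```bash
cat > cups.py <<'E'
from h import *
import sys
lo,hi=map(float,sys.argv[1:3])
for n in("top","side"):
    p,W=look(n,"cups_"+n);print(n)
    blobs((W[...,2]>lo)&(W[...,2]<hi)&(W[...,0]>.57)&(W[...,0]<.69)&(W[...,1]>-.25)&(W[...,1]<.25),W,30)
E
python3 chk.py; python3 cups.py .06 .09
```

```text
top rings 0.008
[471. 117.] 58 mean [ 0.7629 -0.5969] circ 0.7608 -0.5979 r 0.0199 z 0.019
top rings 0.085
tube inside
[104. 192.] 537 mean [0.5349 0.3683] circ 0.5337 0.3649 r 0.035 z 0.0762
cups
[246. 148.] 256 mean [0.651  0.0222] circ 0.6432 0.0213 r 0.0299 z 0.0705
[322. 155.] 279 mean [ 0.6355 -0.169 ] circ 0.6295 -0.1644 r 0.0298 z 0.0693
[182. 157.] 277 mean [0.6272 0.183 ] circ 0.6223 0.1783 r 0.0299 z 0.0698
top
[246. 148.] 175 mean [0.6492 0.0224] circ 0.6431 0.0219 r 0.0295 z 0.078
[322. 155.] 189 mean [ 0.6346 -0.1681] circ 0.6304 -0.1643 r 0.0294 z 0.077
[181. 156.] 189 mean [0.6267 0.1824] circ 0.622 0.1788 r 0.0298 z 0.0774
side
[257. 152.] 251 mean [0.6215 0.1805] circ 0.6212 0.1786 r 0.0315 z 0.0723
[293. 186.] 299 mean [0.6436 0.0215] circ 0.6424 0.02 r 0.0308 z 0.0723
[330. 241.] 366 mean [ 0.6299 -0.1641] circ 0.6292 -0.1644 r 0.0309 z 0.0732
```

All five rings are in the tube (top at 76 mm) and the cups are measured. Next I nest cup1 into cup3.

Call:
step_arm(xyz=[[0.6, 0.4, 0], [0.6, 0.4, 0], [0.6, 0.4, 0], [0.6, 0.4, 0], [0.6, 0.4, 0]], yaw=[0, 0, 0, 0, 0], claw=[-1, -1, -1, -1, -1])

```text
time_s: 27.0
tcp_pos: [0.5175, 0.2234, 0.1962]
eef_rot: [179.9, 0.0, -0.2]
contact_force: [0.9, 0.1, -1.0]
gripper_width: 0.0874
gripper_force: 0.0
```

Call:
step_arm(xyz=[[0.537, 0.235, 0], [0.537, 0.235, 0], [0.537, 0.235, 0], [0.537, 0.235, 0], [0.537, 0.235, 0.2], [0.537, 0.235, 0.4], [0.537, 0.235, 0.55], [0.537, 0.235, 0.615], [0.537, 0.235, 0.615], [0.537, 0.235, 0.615], [0.537, 0.235, 0.615], [0.537, 0.235, 0.615], [0.537, 0.235, 0.615], [0.537, 0.235, 0.615], [0.537, 0.235, 0.615], [0.537, 0.235, 0.615], [0.537, 0.235, 0.615], [0.537, 0.235, 0.615]], yaw=[0, 0, 0, 0, 0, 0, 0, 0, 0, 0, 0, 0, 0, 0, 0, 0, 0, 0], claw=[-1, -1, -1, -1, -1, -1, -1, -1, -1, -1, 1, 1, 1, 1, 1, 1, 1, 1], grip_force=25)

```text
time_s: 28.5
tcp_pos: [0.6219, 0.179, 0.0754]
eef_rot: [-180.0, -0.1, 0.1]
contact_force: [-0.1, 2.2, 4.9]
gripper_width: 0.0567
gripper_force: 25.0
```

Call:
step_arm(xyz=[[0, 0, -0.03], [0, 0, -0.1], [0, 0, -0.2], [0, 0, -0.3], [0, 0, -0.4], [0, 0, -0.5], [0, 0, -0.55], [0, 0, -0.55]], yaw=[0, 0, 0, 0, 0, 0, 0, 0], claw=[1, 1, 1, 1, 1, 1, 1, 1])

```text
time_s: 29.17
tcp_pos: [0.6222, 0.1788, 0.187]
eef_rot: [-179.9, -0.2, 0.0]
contact_force: [-0.2, 0.0, -0.7]
gripper_width: 0.0572
gripper_force: 25.0
```

```bash
python3 - <<'E'
from h import *
p,W=look("side","side5")
cv2.imwrite("pics/s5c.png",cv2.resize(p[40:260,180:400],None,fx=2.5,fy=2.5))
E
```

```text
(no output)
```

View pics/s5c.png

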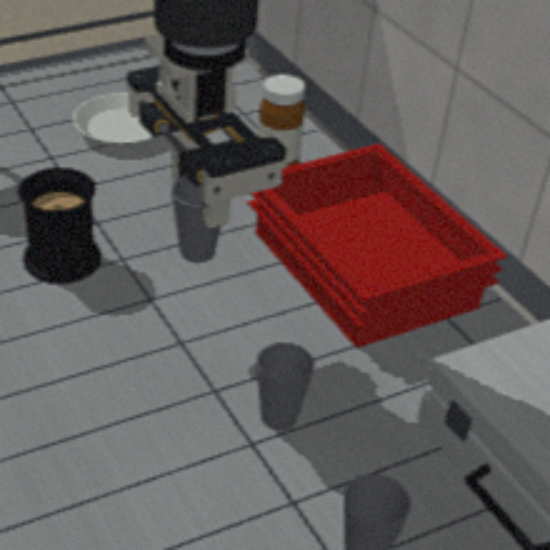

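Cup1 is lifted upright at crop (197,225), and cup3 stands at (283,385).

Call:
step_arm(xyz=[[0.03, 0.15, 0], [0.05, 0.3, 0], [0.08, 0.45, 0], [0.1, 0.6, 0], [0.106, 0.72, 0], [0.106, 0.787, 0], [0.106, 0.787, 0], [0.106, 0.787, 0], [0.106, 0.787, 0.06], [0.106, 0.787, 0.12], [0.106, 0.787, 0.18], [0.106, 0.787, 0.24], [0.106, 0.787, 0.3], [0.106, 0.787, 0.34], [0.106, 0.787, 0.37], [0.106, 0.787, 0.39], [0.106, 0.787, 0.39], [0.106, 0.787, 0.39]], yaw=[0, 0, 0, 0, 0, 0, 0, 0, 0, 0, 0, 0, 0, 0, 0, 0, 0, 0], claw=[1, 1, 1, 1, 1, 1, 1, 1, 1, 1, 1, 1, 1, 1, 1, 1, 1, 1])

```text
time_s: 30.72
tcp_pos: [0.6427, 0.0211, 0.1068]
eef_rot: [180.0, -0.0, 0.0]
contact_force: [0.6, -0.7, -1.7]
gripper_width: 0.0569
gripper_force: 25.0
```

Call:
step_arm(xyz=[[0, 0, 0], [0, 0, 0], [0, 0, 0], [0, 0, 0], [0, 0, 0], [0, 0, -0.1], [0, 0, -0.25], [0, 0, -0.45], [0, 0, -0.5], [0, 0, -0.5], [-0.065, 0.925, -0.5], [-0.065, 0.925, -0.5], [-0.065, 0.925, -0.5], [-0.065, 0.925, -0.5], [-0.065, 0.925, -0.5], [-0.065, 0.925, -0.5], [-0.065, 0.925, -0.5]], yaw=[0, 0, 0, 0, 0, 0, 0, 0, 0, 0, 0, 0, 0, 0, 0, 0, 0], claw=[-1, -1, -1, -1, -1, -1, -1, -1, -1, -1, -1, -1, -1, -1, -1, -1, -1])

```text
time_s: 32.13
tcp_pos: [0.6291, -0.1653, 0.2061]
eef_rot: [-180.0, 0.0, -0.1]
contact_force: [0.3, 1.0, 0.0]
gripper_width: 0.0881
gripper_force: 0.0
```

```bash
python3 cups.py .095 .13;python3 cups.py .06 .09
```

```text
top
side
[294. 177.] 250 mean [0.6431 0.0221] circ 0.643 0.021 r 0.0306 z 0.1046
top
[324. 159.] 115 mean [ 0.6238 -0.1721] circ 0.6293 -0.1649 r 0.0297 z 0.0769
side
[294. 179.] 101 mean [0.6538 0.0378] circ 0.6474 0.0297 r 0.0212 z 0.0814
[293. 191.] 203 mean [0.6315 0.0036] circ 0.6411 0.0189 r 0.0293 z 0.0779
[330. 241.] 367 mean [ 0.63   -0.1641] circ 0.6294 -0.1659 r 0.0305 z 0.0725
```

Call:
step_arm(xyz=[[0, 0, 0.2], [0, 0, 0.4], [0, 0, 0.55], [0, 0, 0.62], [0, 0, 0.66], [0, 0, 0.66], [0, 0, 0.66], [0, 0, 0.66], [0, 0, 0.66], [0, 0, 0.66], [0, 0, 0.66], [0, 0, 0.66], [0, 0, 0.66], [0, 0, 0.66], [0, 0, 0.66]], yaw=[0, 0, 0, 0, 0, 0, 0, 0, 0, 0, 0, 0, 0, 0, 0], claw=[-1, -1, -1, -1, -1, -1, -1, 1, 1, 1, 1, 1, 1, 1, 1], grip_force=25)

```text
time_s: 33.58
tcp_pos: [0.63, -0.1642, 0.0751]
eef_rot: [180.0, -0.0, 0.0]
contact_force: [-0.8, -0.9, 3.9]
gripper_width: 0.0566
gripper_force: 25.0
```

Call:
step_arm(xyz=[[0, 0, -0.03], [0, 0, -0.1], [0, 0, -0.2], [0, 0, -0.3], [0, 0, -0.4], [0, 0, -0.5], [0, 0, -0.6], [0, 0, -0.7], [0, 0, -0.7]], yaw=[0, 0, 0, 0, 0, 0, 0, 0, 0], claw=[1, 1, 1, 1, 1, 1, 1, 1, 1])

```text
time_s: 34.33
tcp_pos: [0.6313, -0.1641, 0.2192]
eef_rot: [180.0, -0.3, 0.1]
contact_force: [1.5, 0.1, -0.1]
gripper_width: 0.0567
gripper_force: 25.0
```

```bash
python3 - <<'E'
from h import *
p,W=look("side","side6")
cv2.imwrite("pics/s6c.png",cv2.resize(p[80:300,220:440],None,fx=2.5,fy=2.5))
E
```

```text
(no output)
```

View pics/s6c.png

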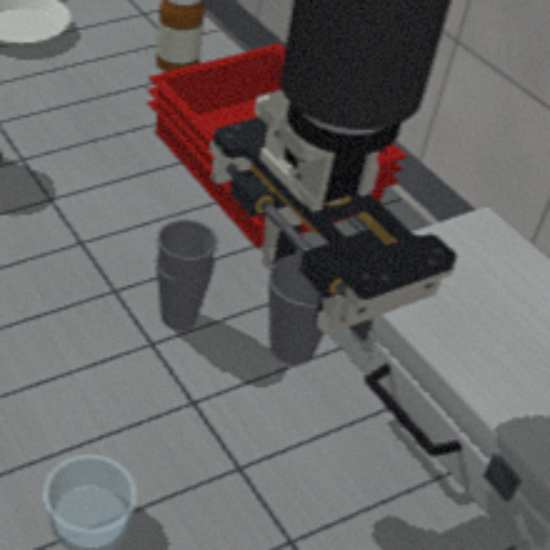

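The held cup is upright at crop (297,320), and the two-cup nest stands straight at (185,275).

Call:
step_arm(xyz=[[0.01, -0.15, 0], [0.02, -0.3, 0], [0.04, -0.45, 0], [0.05, -0.6, 0], [0.065, -0.75, 0], [0.065, -0.87, 0], [0.065, -0.925, 0], [0.065, -0.925, 0], [0.065, -0.925, 0], [0.065, -0.925, 0.06], [0.065, -0.925, 0.12], [0.065, -0.925, 0.18], [0.065, -0.925, 0.24], [0.065, -0.925, 0.3], [0.065, -0.925, 0.34], [0.065, -0.925, 0.37], [0.065, -0.925, 0.39], [0.065, -0.925, 0.39], [0.065, -0.925, 0.39]], yaw=[0, 0, 0, 0, 0, 0, 0, 0, 0, 0, 0, 0, 0, 0, 0, 0, 0, 0, 0], claw=[1, 1, 1, 1, 1, 1, 1, 1, 1, 1, 1, 1, 1, 1, 1, 1, 1, 1, 1])

```text
time_s: 35.97
tcp_pos: [0.6427, 0.0212, 0.1367]
eef_rot: [180.0, -0.0, 0.0]
contact_force: [-0.3, 0.8, -1.3]
gripper_width: 0.0564
gripper_force: 25.0
```

Call:
step_arm(xyz=[[0, 0, 0], [0, 0, 0], [0, 0, 0], [0, 0, 0], [0, 0, 0], [0, 0, -0.1], [0, 0, -0.25], [0, 0, -0.45], [0, 0, -0.5], [0, 0, -0.5], [-0.75, 0, -0.5], [-0.75, 0, -0.5], [-0.75, 0, -0.5], [-0.75, 0, -0.5], [-0.75, 0, -0.5], [-0.75, 0, -0.5], [-0.75, 0, -0.5]], yaw=[0, 0, 0, 0, 0, 0, 0, 0, 0, 0, 0, 0, 0, 0, 0, 0, 0], claw=[-1, -1, -1, -1, -1, -1, -1, -1, -1, -1, -1, -1, -1, -1, -1, -1, -1])

```text
time_s: 37.38
tcp_pos: [0.493, 0.0212, 0.237]
eef_rot: [-180.0, -0.1, 0.1]
contact_force: [1.4, 0.5, -0.1]
gripper_width: 0.0874
gripper_force: 0.0
```

```bash
python3 chk.py; python3 cups.py .12 .16; python3 cups.py .02 .16; python3 - <<'E'
from h import *
p=cv2.imread("pics/cups_side.png")
cv2.imwrite("pics/fin.png",cv2.resize(p[80:360,130:410],None,fx=2,fy=2))
E
```

```text
top rings 0.008
[471. 116.] 60 mean [ 0.763  -0.5966] circ 0.7594 -0.5966 r 0.0207 z 0.0207
top rings 0.085
tube inside
[ 97. 184.] 10 mean [0.5544 0.3895] circ 0.5547 0.3901 r 0.0063 z 0.0737
cups
top
side
[295. 168.] 323 mean [0.6432 0.0212] circ 0.6421 0.0196 r 0.0303 z 0.1323
top
side
[294. 181.] 1004 mean [0.6373 0.0129] circ 0.6414 0.0197 r 0.0308 z 0.1073
```

View pics/fin.png

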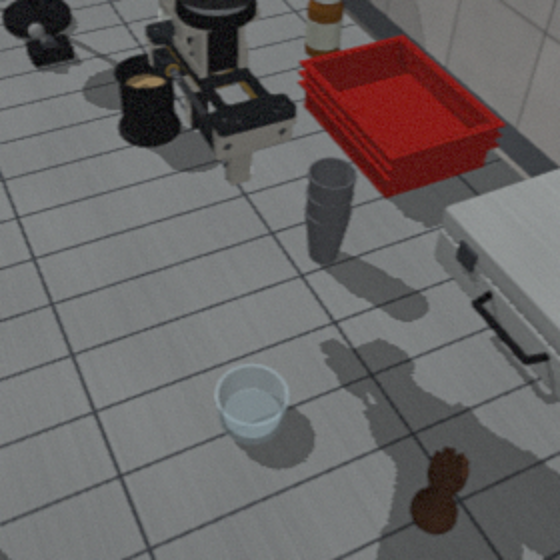

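The three cups stand nested and upright (crop (330,210)). The rook and ramekin are untouched, and the column of rings is visible in the tube.

```bash
python3 -c "
from plant import job
print(job.close_job())"
```

```text
the job is handed in; nothing more can be done
None
```

I dropped all five rings present flat into the tube and nested the three cups upright in one stack; I didn't touch the rook or ramekin. I handed the job in at about 38 s, but the interface returned no verdict.

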